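# Wedge a rocking housing casting level on the granite surface plate

## Robot

A 6-joint arm with a two-finger parallel gripper is mounted at the origin on the work surface. World frame = base frame: x ahead of the robot, y to its left, z up, the work surface at z = 0. Lengths are in m, angles in rad, forces in N, time in s.
With the tool pointing down it reaches from about 0.25 to 0.85 m from the base axis. Payload 12.5 kg.
Tool frame: the origin (TCP) lies at the very end of the fingers, on their centre line; the grasp point (between the pads) lies 19 mm behind it (manip.tcp_to_grasp is the distance from the TCP to the grasp point, in m); z points along the fingers, y is the direction in which the jaws open and shut (so a half turn about z gives the same grasp; the last joint's range is limited). The gripper opens to 93 mm and grips with 3 to 60 N. Pads are 15 mm wide; open, the fingers measure 128 mm over their backs; the gripper's body (75 mm by 188 mm) begins 65 mm behind the grasp point.
Start: joints at [-1.191, 0.351, 1.652, -0, 1.139, -0.085], TCP at [0.247, -0.492, 0.219] pointing down, gripper open.
Joint ranges: [-2.75, 2.75], [-0.79, 2.1], [0.01, 2.65], [-1.57, 4.71], [0.07, 3.14], [-2.87, 2.87]. Speed limits (rad/s): [2.22, 2.22, 2.79, 3.14, 3.14, 3.14].

## Interface

Orientations are given as a unit quaternion [w, x, y, z].
In Python, from workcell import manip gives the robot as it stands. The module is installed in compiled form; this text tells all that it offers. Calls block until the motion is done:
- manip.move_ptp(position, orientation): joint-space move of the TCP to a pose.
- manip.servo_line(position, ori=None, v=0.15, threshold=None): straight line of the TCP; ori=None keeps the orientation; v is the mean speed in m/s. With threshold (N) it stops when the force on the tool has changed by that much, and returns True; else False.
- manip.move_j(angles): joint-space move.
- manip.open_gripper() and manip.clamp(): open the fingers fully, or close them until they stop; the grip force is fixed at half the most.
- manip.hold(seconds).
- manip.inverse_kinematics(position, orientation): joint angles nearest the present ones, or None.
- manip.get_obs(): the state.
- manip.read_camera(name): name is "scene" or "side" or "wrist"; returns the picture (420x560x3 uint8, blue, green, red); there is no depth.
- manip.camera_model(name): a dict with "camera_matrix" (3x3 intrinsics, pixels), "D" ([k1, k2, p1, p2, k3] as OpenCV has them; the pictures are not rectified), "world_from_camera" (4x4, takes a point from camera to world coordinates); the wrist camera has in their place "hand_eye" (4x4, takes a point from camera to tool coordinates, whose origin is the TCP and whose axes are the flange's). Camera axes: x right, y up, looking along -z (the intrinsics and any distortion apply to the point x, -y, -z); pixel columns grow to the right and rows downward; lengths in m; the calibration is good to about 2 mm. A picture is of the moment at which its call begins: read the wrist's pose just before it. camera_model takes no time and is no camera call.
A pose or a line that the arm cannot do raises manip.Unreachable and nothing moves.
- manip.job_done(): hands the job in, once; it reports no verdict.
The state is a dict: "time": time; "q": joint angles; "dq": joint speeds; "tau": joint torques, N m; "eef_pos": TCP position; "tool_rot": TCP orientation; "force": force on the tool from outside, world axes, zero at the start; "moment": the same for the moment, N m; "opening": finger opening in m.
Only numpy, scipy, OpenCV 4.12 (cv2) and the standard library are available. Lean on these libraries where they do the work, as an engineer would, in place of code of your own. Each camera call takes 0.05 s, during which the arm holds its last target.

## Task

The red-brown casting rocks on the granite plate because one foot was cast short. Lay the steel wedge flat on the plate, slide its thin end under the rim beside the short foot and push it in slowly until the casting sits level and firm, with the foot that hung in the air bearing on the plate, then let go and leave the wedge there. Be gentle: once you feel that foot take the load, stop, before the casting is strained, shoved along or lifted off its other feet; touch nothing but the wedge.

Things in the scene. Friction and masses are not known exactly. Their poses are not given: they have to be found in the camera images.
- casting: red-brown aluminium housing casting, 1.5 kg: flange 170 (x) x 150 (y) x 12 mm on four rounded feet at (+-70, +-60) mm, 14 mm tall; bearing barrel 86 mm wide at (-10, 10), bright top face 60 mm up. Origin: flange centre in plan, at the foot bottoms; z square to the flange. The foot at (-70, 60) is 3.5 mm short: it starts leaning 2.2 degrees, rocked about the diagonal from (-70, -60) to (70, 60)
- edge (a point): lower edge of the flange's -x side, at (-85, 28, 14) mm in the casting's frame, under a yellow paint dab: the wedge goes under here, moving along the casting's +x. Axis 7 mm inside the edge, a rounded rib (9 mm round, 45 mm long along y) hangs under the flange and rides up the wedge. Nothing else hangs within 20 mm of this line for 120 mm inward
- short_foot (a point): bottom of the short foot, at (-70, 60, 3.5) mm in the casting's frame. The rib beside it is rough cast: its underside is 6.3 to 8.9 mm above the plate when the casting is level (about 3 mm lower at the start), so the wedge must go in until its thin end is anywhere from 38 to 88 mm past the edge
- hung_foot (a point): where the foot opposite the short one, at (70, -60) mm, ends; it hangs 7 mm up at the start. Rough cast, up to 1.2 mm too long or short, it bears a little before or after the flange is quite level. Feel it: with shut fingers behind it the wedge takes 1 to 2 N free, 2 to 7 N as the casting rocks up; when this foot bears the push climbs: stop once it is up by 5 N and past 9 N, for 2 to 3 N more is too hard
- foot_near (a point): bottom of the casting's foot at (-70, -60) mm; it stays on the plate
- foot_far (a point): bottom of the casting's foot at (70, 60) mm; it stays on the plate
- wedge: plain bright steel taper wedge, 190 g, 120 mm long, 24 mm wide with parallel sides, 1 in 10: 14 mm thick at the -x end, 2 mm at the +x end, a dark cross hole near the thick end. It lies flat. Origin: centre of its underside; x points to the thin end, z up
- wedge_tip (a point): middle of the wedge's thin end, on its underside, 60 mm from its origin along +x
- wedge_grip (a point): place to grip the wedge across its sides: 38 mm from its origin towards the thick end, 6 mm above its underside
- vblock: steel V-block, 70 x 45 x 42 mm, a bystander. Origin: centre of its underside
- parallel: aluminium parallel with three cross holes, 100 x 24 x 32 mm, a bystander. Origin: centre of its underside
- jack: small dark screw jack, 42 mm diameter at the foot, 52 mm tall, a bystander. Origin: centre of its underside
Not all that is in view belongs to the job. Several things look just like the wedge: the one meant starts farthest from the robot's base. Leave any orange look-alike of the casting alone.

How it is judged:
By the outcome, as a careful person would: the job done as asked, in the order asked, and still so for the second after the job is handed in, with the robot touching nothing.
It also fails if it takes over 72 s, if anything falls off the work surface, if the arm or the gripper's body presses on something with over 40 N, if the wrist force passes 120 N, or if a joint passes its speed limit or range.

## Working session

There is one attempt and no reset: what is moved stays moved. The work goes in short steps, each a Python script; the robot and the scene stay as the last script left them, time stands still between calls to the robot, and variables do not carry over. Pictures are saved under pics/ and viewed, and the job is handed in when it is done.

```bash
ls; mkdir -p pics
python3 - <<'E'
from workcell import manip
import cv2
for n in ("scene","side","wrist"):
    o=manip.get_obs()
    cv2.imwrite(f"pics/a_{n}.png",manip.read_camera(n)); m=manip.camera_model(n); print(n,{k:(v.round(4).tolist() if hasattr(v,'round') else v) for k,v in m.items()})
o=manip.get_obs()
print(o); print(manip.tcp_to_grasp)
E
```

```text
pics
scene {'camera_matrix': [[383.612, 0.0, 283.4731], [0.0, 383.612, 205.9234], [0.0, 0.0, 1.0]], 'D': [-0.0649, 0.0, 0.0, 0.0, 0.0], 'world_from_camera': [[-0.2848, -0.7123, 0.6415, 1.1551], [0.9586, -0.2117, 0.1905, 0.1687], [0.0001, 0.6692, 0.7431, 0.7417], [0.0, 0.0, 0.0, 1.0]]}
side {'camera_matrix': [[392.6588, 0.0, 283.6428], [0.0, 392.6588, 212.9481], [0.0, 0.0, 1.0]], 'D': [-0.0923, 0.0, 0.0, 0.0, 0.0], 'world_from_camera': [[0.9782, 0.1597, -0.133, 0.4556], [-0.207, 0.6934, -0.6901, -0.5772], [-0.018, 0.7026, 0.7114, 0.6274], [0.0, 0.0, 0.0, 1.0]]}
wrist {'camera_matrix': [[291.1117, 0.0, 278.6901], [0.0, 291.1117, 209.7752], [0.0, 0.0, 1.0]], 'D': [-0.041, 0.0, 0.0, 0.0, 0.0], 'hand_eye': [[0.0001, 0.9687, 0.2481, 0.0683], [1.0, -0.0003, 0.001, 0.0001], [0.001, 0.2481, -0.9687, -0.1669], [0.0, 0.0, 0.0, 1.0]]}
{'time': 0.15, 'q': array([-1.19060900e+00,  3.51125023e-01,  1.65222760e+00,  2.22176748e-05,
        1.13906313e+00, -8.46153010e-02]), 'dq': array([ 0.0002341 ,  0.00012613, -0.00246759,  0.00042469, -0.00020552,
       -0.00067102]), 'tau': array([ 6.97458763e-04, -4.97462583e+01, -2.85347378e+01,  6.99011469e-02,
        2.46092153e-02, -8.07004290e-05]), 'eef_pos': array([ 0.24646919, -0.49142341,  0.21823702]), 'tool_rot': array([-4.08551160e-04,  9.73117132e-01,  2.30310395e-01, -5.06228194e-05]), 'force': array([-1.15458066, -0.16155756, -0.4754808 ]), 'moment': array([ 0.05330056, -0.05005423,  0.00617691]), 'opening': 0.09309947458395791}
0.0188
```

View pics/a_scene.png

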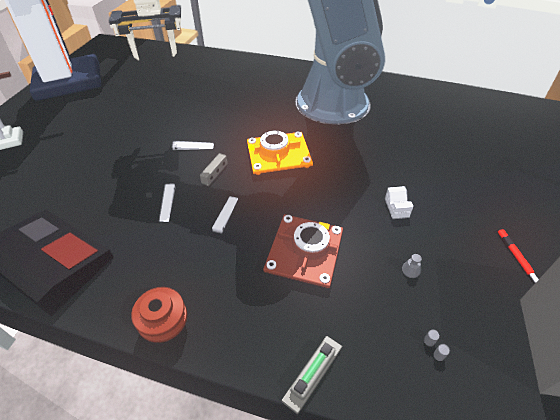

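View pics/a_side.png

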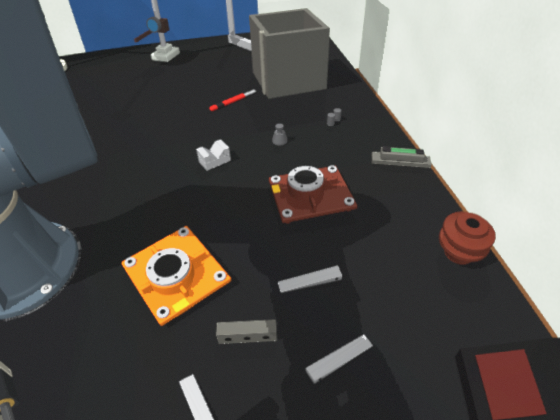

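View pics/a_wrist.png

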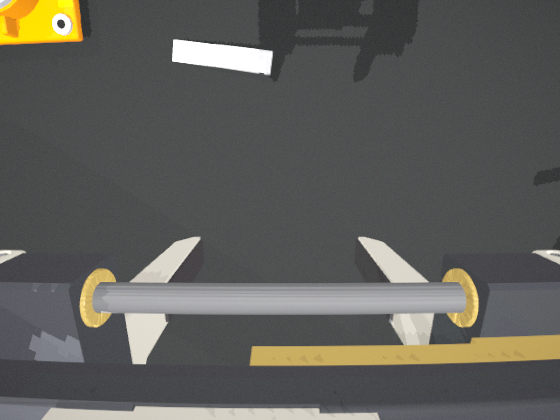

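Wedge look-alikes in the scene view are at (193,146), (167,202) and (225,214). In the side view they are at about (197,400), (340,358) and (310,279). The red-brown casting is at scene (305,250), with its yellow dab near (323,226). I'll compute positions for these next.

```bash
cat > h.py <<'E'
import numpy as np, cv2
from workcell import manip
from scipy.spatial.transform import Rotation as R
def quat2R(q): return R.from_quat([q[1],q[2],q[3],q[0]]).as_matrix()
def cam(name,obs=None):
    m=manip.camera_model(name)
    if name=="wrist":
        T=np.eye(4);T[:3,:3]=quat2R(obs["tool_rot"]);T[:3,3]=obs["eef_pos"]
        W=T@np.array(m["hand_eye"])
    else: W=np.array(m["world_from_camera"])
    return np.array(m["camera_matrix"]),np.array(m["D"]),W
def ray(c,uv):
    K,D,W=c
    p=cv2.undistortPoints(np.array([[uv]],float),K,D)[0,0]
    d=W[:3,:3]@np.array([p[0],-p[1],-1.]); return W[:3,3],d/np.linalg.norm(d)
def onz(c,uv,z):
    o,d=ray(c,uv); return o+d*(z-o[2])/d[2]
def tri(cs,uvs):
    A=np.zeros((3,3));b=np.zeros(3);rs=[ray(c,u) for c,u in zip(cs,uvs)]
    for o,d in rs:
        P=np.eye(3)-np.outer(d,d);A+=P;b+=P@o
    X=np.linalg.solve(A,b); return X,[float(np.linalg.norm((np.eye(3)-np.outer(d,d))@(X-o))) for o,d in rs]
def proj(c,X):
    K,D,W=c; X=np.atleast_2d(X); Xc=(X-W[:3,3])@W[:3,:3]
    return cv2.projectPoints(Xc*[1,-1,-1],np.zeros(3),np.zeros(3),K,D)[0][:,0]
E
python3 - <<'E'
from h import *
s=cam("scene");d=cam("side")
np.set_printoptions(precision=4,suppress=True)
for a,b in [((193,146),(197,400)),((167,202),(340,358)),((225,214),(310,279)),((311,237),(306,179)),((279,142),(168,266))]:
    X,e=tri([s,d],[a,b]);print(a,X,e,"r",np.hypot(X[0],X[1]))
for n,bx in(("scene",(150,130,350,290)),("side",(170,140,380,420))):
    im=cv2.imread(f"pics/a_{n}.png");x0,y0,x1,y1=bx
    k=min(800/(x1-x0),600/(y1-y0));cv2.imwrite(f"pics/b_{n}.png",cv2.resize(im[y0:y1,x0:x1],None,fx=k,fy=k,interpolation=cv2.INTER_CUBIC)[:600,:800]);print(n,k)
E
```

```text
(193, 146) [ 0.3616 -0.3473  0.009 ] [0.0054281261335343825, 0.005428126133534354] r 0.5013588386294119
(167, 202) [ 0.5923 -0.3201  0.0022] [0.0018285853101419414, 0.0018285853101419442] r 0.6732065248961526
(225, 214) [ 0.5851 -0.1562  0.0016] [8.080533234669657e-05, 8.080533234677339e-05] r 0.6056114208491709
(311, 237) [0.6337 0.0773 0.0514] [0.0017137159059569316, 0.0017137159059571186] r 0.6384416407919076
(279, 142) [ 0.3219 -0.0948  0.043 ] [0.0035698038891876544, 0.003569803889187694] r 0.3355541502491016
scene 3.75
side 2.142857142857143
```

View pics/b_scene.png

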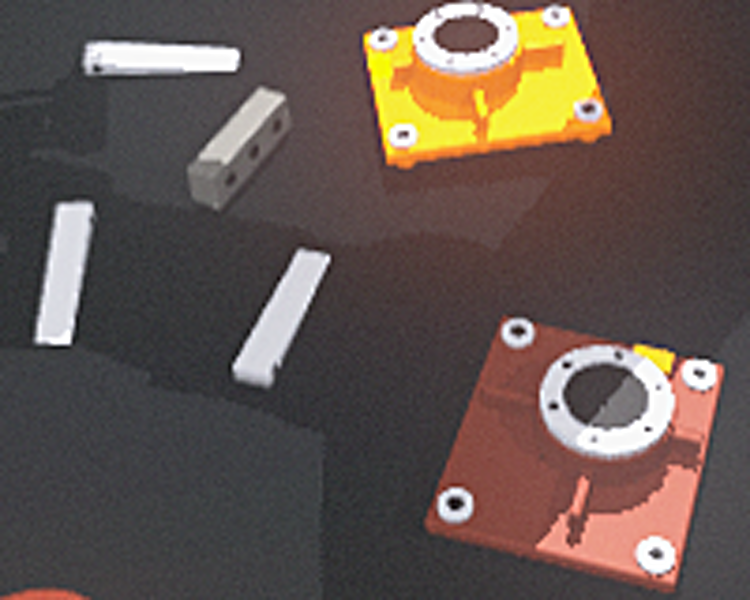

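View pics/b_side.png

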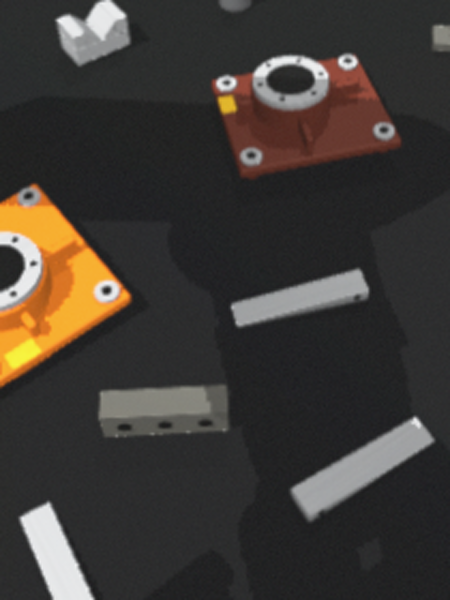

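```bash
cat > cast0.py <<'E'
from h import *
np.set_printoptions(precision=4,suppress=True)
s=cam("scene");d=cam("side")
S=np.array([(700,373),(518,332),(655,553),(455,505)])/3.75+[150,130]
D=np.array([(226,83),(251,156),(347,61),(384,130)])/2.142857+[170,140]
P=np.array([(-70,60),(-70,-60),(70,60),(70,-60)])/1000
X=np.array([tri([s,d],[a,b])[0] for a,b in zip(S,D)]);print(X)
c=X.mean(0); 
# yaw fit
A=P; B=(X-c)[:,:2]
H=A.T@B; th=np.arctan2(H[0,1]-H[1,0],H[0,0]+H[1,1]);print("c",c,"yaw",th,np.degrees(th))
Rz=np.array([[np.cos(th),-np.sin(th)],[np.sin(th),np.cos(th)]])
print((B-A@Rz.T)*1000)
# wedge ends
for n,cc,k,o,pp in (("scene",s,3.75,(150,130),[(75,203),(52,343)]),("side",d,2.142857,(170,140),[(300,500),(420,428)])):
    for p in pp: print(n,onz(cc,np.array(p)/k+o,0.008))
E
python3 cast0.py
```

```text
[[0.5725 0.1272 0.0227]
 [0.5747 0.007  0.0254]
 [0.7125 0.1287 0.0267]
 [0.7155 0.0092 0.0292]]
c [0.6438 0.068  0.026 ] yaw 0.01680625769428022 0.9629276352915229
[[-0.3101  0.3406]
 [-0.1183  0.1728]
 [-0.2948 -0.4866]
 [ 0.7232 -0.0268]]
scene [ 0.5332 -0.3391  0.008 ]
scene [ 0.6569 -0.291   0.008 ]
side [ 0.5379 -0.3378  0.008 ]
side [ 0.6449 -0.3026  0.008 ]
```

```bash
cat >> h.py <<'E'
def qd(a): return [0,float(np.cos(a/2)),float(np.sin(a/2)),0]
def snap(tag,name="wrist"):
    import json
    o=manip.get_obs(); im=manip.read_camera(name); cv2.imwrite(f"pics/{tag}.png",im)
    json.dump({"eef_pos":list(map(float,o["eef_pos"])),"tool_rot":list(map(float,o["tool_rot"]))},open(f"pics/{tag}.json","w"))
    return im,o
def wcam(tag):
    import json
    return cam("wrist",json.load(open(f"pics/{tag}.json")))
def crop(tag,out,bx):
    im=cv2.imread(f"pics/{tag}.png");x0,y0,x1,y1=bx;k=min(800/(x1-x0),600/(y1-y0))
    cv2.imwrite(f"pics/{out}.png",cv2.resize(im[y0:y1,x0:x1],None,fx=k,fy=k,interpolation=cv2.INTER_CUBIC)[:600,:800]);print(out,"scale",k)
E
python3 - <<'E'
from h import *
manip.move_ptp([0.53,-0.32,0.14],qd(0)); _,o=snap("w1"); print(o["time"],o["eef_pos"],o["q"])
manip.servo_line([0.48,-0.32,0.14]); _,o=snap("w2"); print(o["time"],o["eef_pos"],o["force"])
E
```

```text
1.4333 [ 0.52959194 -0.32069927  0.14024335] [-6.19587892e-01  5.58972380e-01  1.53510399e+00 -2.20948530e-04
  1.04722563e+00  9.51448873e-01]
1.9667 [ 0.48027277 -0.32066782  0.14052727] [ 0.33664666 -0.12657299 -0.41302599]
```

View pics/w1.png

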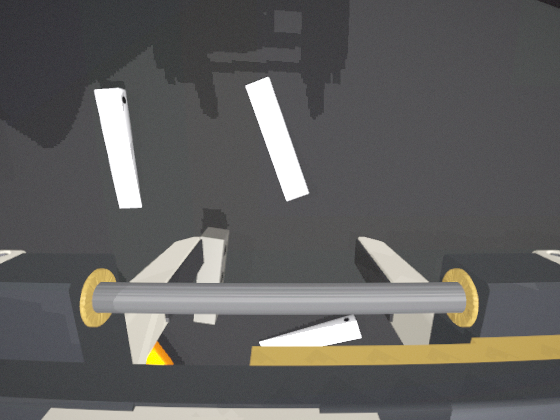

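View pics/w2.png

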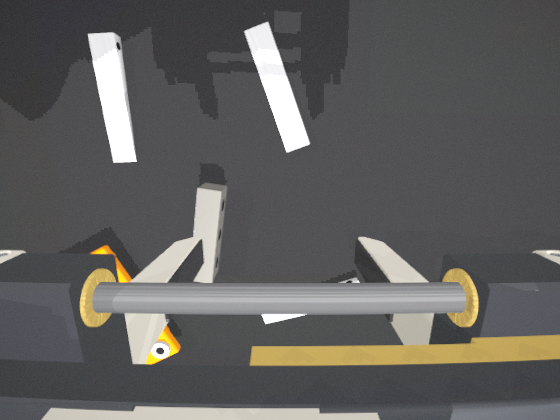

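Run:
```python
from h import *
crop("w1","w1c",(220,60,340,150+60)); crop("w2","w2c",(220,10,340,160))
crop("a_scene","sc",(145,170,205,230)); crop("a_side","sd",(290,320,390,400))
a=[cv2.resize(cv2.imread(f"pics/{n}.png"),(400,300) if n in("sd",) else (400,400)) for n in ("sc","w1c")]
cv2.imwrite("pics/cmp.png",np.hstack(a))
```

```text
w1c scale 4.0
w2c scale 4.0
sc scale 10.0
sd scale 7.5
```

View pics/w1c.png

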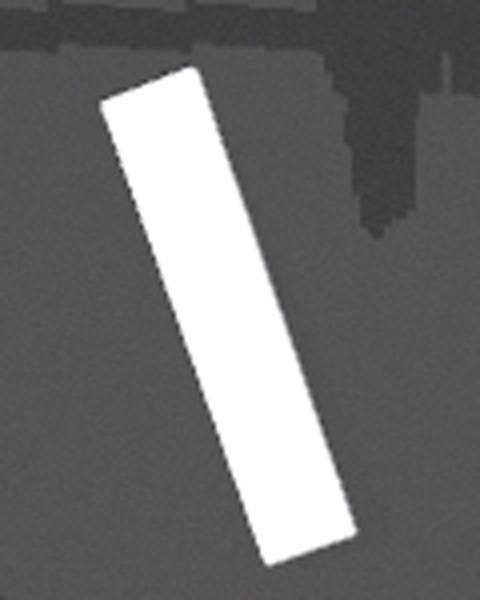

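View pics/sd.png

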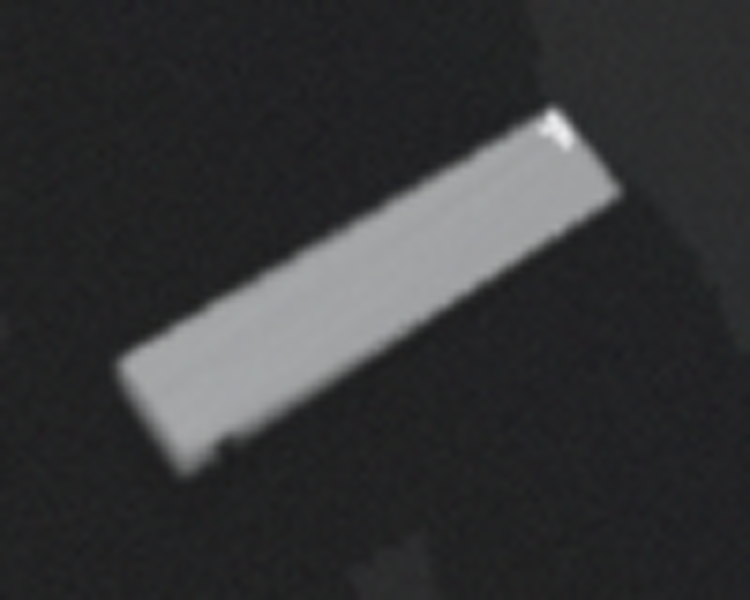

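View pics/sc.png

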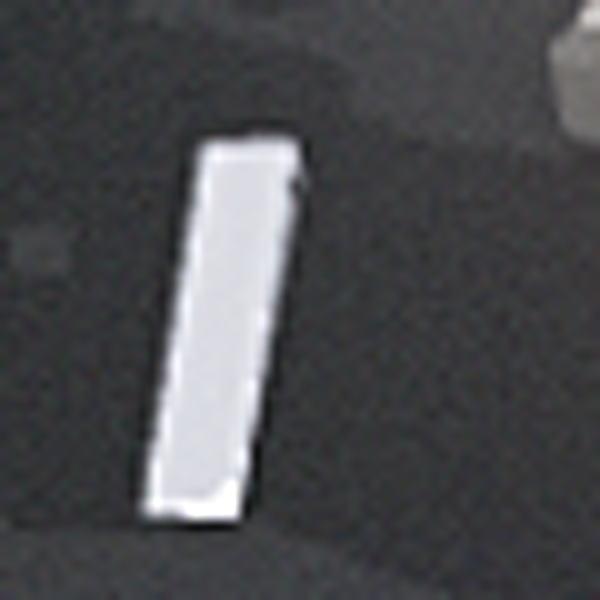

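```bash
cat > wq.py <<'E'
from h import *
np.set_printoptions(precision=4,suppress=True)
def quad(tag,box,thr=140):
    im=cv2.imread(f"pics/{tag}.png");x0,y0,x1,y1=box
    g=cv2.resize(cv2.cvtColor(im[y0:y1,x0:x1],cv2.COLOR_BGR2GRAY),None,fx=8,fy=8,interpolation=cv2.INTER_LINEAR)
    c=max(cv2.findContours((g>thr).astype(np.uint8),cv2.RETR_EXTERNAL,cv2.CHAIN_APPROX_NONE)[0],key=cv2.contourArea)
    q=cv2.minAreaRect(c); 
    a=cv2.approxPolyN(c,4,ensure_convex=True).reshape(-1,2)
    return (a+0.5)/8-0.5+[x0,y0]
def order(q,cen=None): # sort: top pair then bottom; left/right
    q=q[np.argsort(q[:,1])]; t=q[:2][np.argsort(q[:2,0])]; b=q[2:][np.argsort(q[2:,0])]
    return np.vstack([t,b])
if __name__=="__main__":
    q1=order(quad("w1",(220,60,340,215)));q2=order(quad("w2",(220,5,340,165)))
    print(q1);print(q2)
    X=[]
    for a,b in zip(q1,q2):
        x,e=tri([wcam("w1"),wcam("w2")],[a,b]);print(x,np.array(e)*1000);X.append(x)
    far=(X[0]+X[1])/2;near=(X[2]+X[3])/2
    print("far",far,"near",near,"len",np.linalg.norm(far-near),"yaw",np.degrees(np.arctan2(*(far-near)[[1,0]])),"w",np.linalg.norm(X[0]-X[1]),np.linalg.norm(X[2]-X[3]))
    # fixed heights hypotheses
    for zf,zn in((.002,.014),(.014,.002)):
        for t,q in(("w1",q1),("w2",q2)):
            c=wcam(t);P=[onz(c,p,z) for p,z in zip(q,(zf,zf,zn,zn))]
            f=(P[0]+P[1])/2;n=(P[2]+P[3])/2
            print(zf,t,"far",f,"near",n,"L",np.linalg.norm((f-n)[:2]),"w",np.linalg.norm(P[0]-P[1]),np.linalg.norm(P[2]-P[3]),"yaw",np.degrees(np.arctan2(*(f-n)[[1,0]])))
E
python3 wq.py
```

```text
[[243.8125  84.9375]
 [268.5625  75.0625]
 [285.5625 201.8125]
 [309.4375 193.3125]]
[[242.5625  30.3125]
 [268.1875  20.4375]
 [285.6875 153.1875]
 [310.5625 144.1875]]
[ 0.6462 -0.2865  0.0024] [0.0677 0.0677]
[ 0.6559 -0.3108 -0.0012] [0.0796 0.0796]
[ 0.5315 -0.3277  0.0153] [0.044 0.044]
[ 0.5402 -0.3522  0.0142] [0.0096 0.0096]
far [ 0.651  -0.2986  0.0006] near [ 0.5358 -0.3399  0.0147] len 0.1231804241070377 yaw 19.718557436206893 w 0.02636265236487645 0.025993013377656207
0.002 w1 far [ 0.6507 -0.2986  0.002 ] near [ 0.5357 -0.34    0.014 ] L 0.12229084626337147 w 0.02600285403472921 0.026015483808604658 yaw 19.777364885684154
0.002 w2 far [ 0.6505 -0.2987  0.002 ] near [ 0.5358 -0.3399  0.014 ] L 0.12188514768681581 w 0.02582886054657425 0.0260185578081807 yaw 19.74567249942375
0.014 w1 far [ 0.6487 -0.2995  0.014 ] near [ 0.5331 -0.3408  0.002 ] L 0.12270311319308227 w 0.024980333513772515 0.02708037615851055 yaw 19.666285753625754
0.014 w2 far [ 0.6465 -0.2996  0.014 ] near [ 0.5353 -0.3407  0.002 ] L 0.11857473024422834 w 0.024814328607960078 0.027082324566093736 yaw 20.279710991008997
```

The chosen wedge is confirmed. Its cross hole is at the low-x end in both fixed views, and its corners triangulate to 14.7 mm high near the robot and 0.6 mm at the far end. The thin end therefore points along +x at a yaw of 19.7°. Its range of 0.67 m is the farthest of the three. Next I'll look at the casting with the wrist camera.

Run:
```python
from h import *
manip.move_ptp([0.57,0.075,0.15],qd(0)); _,o=snap("c1"); print(o["time"],o["eef_pos"])
manip.servo_line([0.50,0.075,0.15]); _,o=snap("c2"); print(o["time"],o["eef_pos"],o["force"])
```

```text
3.5167 [0.57015209 0.0741194  0.14993077]
4.1833 [0.50087281 0.07470232 0.15036248] [ 8.75676599e-01  1.24856293e-04 -4.87638566e-01]
```

View pics/c1.png

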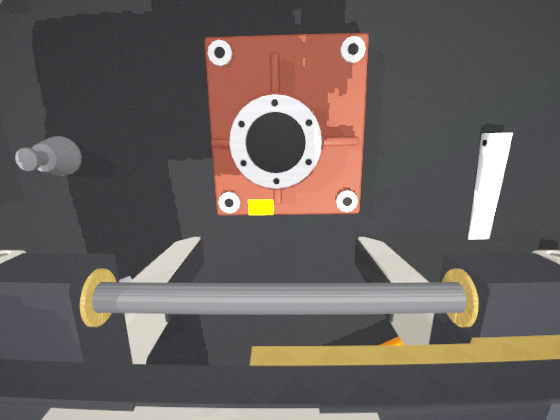

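View pics/c2.png

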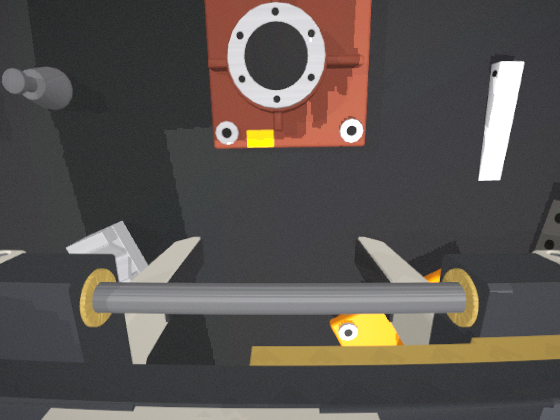

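c1 shows the casting's screws at (219,52), (353,49), (229,203) and (347,201), with the dab at (261,207). c2 shows the V-block at about (105,250) and an orange corner at about (365,335), both near the wedge's approach lane. I'll locate all of these.

```bash
cat > cast1.py <<'E'
from h import *
from scipy.optimize import least_squares
np.set_printoptions(precision=4,suppress=True)
def screw(tag,uv,r=13):
    im=cv2.imread(f"pics/{tag}.png").astype(int);u,v=uv
    s=im[v-r:v+r+1,u-r:u+r+1]; m=((s.max(2)-s.min(2))<40)&(s.mean(2)>110)
    # fill hole: use convex hull of washers
    c=max(cv2.findContours(m.astype(np.uint8),cv2.RETR_EXTERNAL,cv2.CHAIN_APPROX_NONE)[0],key=cv2.contourArea)
    (x,y),rr=cv2.minEnclosingCircle(c); M=cv2.moments(cv2.convexHull(c)); return np.array([M['m10']/M['m00']+u-r,M['m01']/M['m00']+v-r])
views={"c1":{(-70,60):(229,203),(-70,-60):(347,201),(70,60):(219,52),(70,-60):(353,49)},"c2":{(-70,60):(227,133),(-70,-60):(351,131)}}
obs=[]
for t,d in views.items():
    for k,uv in d.items(): obs.append((wcam(t),k,screw(t,uv))); print(t,k,obs[-1][2])
s=cam("scene");dd=cam("side")
lean=np.radians(2.2)
def T(p): # x,y,yaw, screwtop height, lean about diagonal through (-70,-60)-(70,60)
    ax=np.array([70,60,0])/np.hypot(70,60)
    def f(k,z):
        Rl=R.from_rotvec(ax*p[4]).as_matrix()
        q=Rl@np.array([k[0]/1e3,k[1]/1e3,z]); c,sn=np.cos(p[2]),np.sin(p[2])
        return np.array([p[0]+c*q[0]-sn*q[1],p[1]+sn*q[0]+c*q[1],q[2]])
    return f
def res(p):
    f=T(p); return np.concatenate([(proj(c,f(k,p[3]))[0]-uv) for c,k,uv in obs])
if __name__=="__main__":
    r=least_squares(res,[.644,.068,.017,.027,-lean]);print(r.x,"yaw",np.degrees(r.x[2]),"lean",np.degrees(r.x[4]));print(r.fun)
    f=T(r.x); print("edge",f((-85,28),.014),"screws short",f((-70,60),.026),"hung",f((70,-60),0))
    e,er=tri([wcam("c1"),wcam("c2")],[(261,214),(260,147)]);print("dab lower edge",e,er)
    for n,uv in(("vb",(123,221)),("vb2",(68,247)),("vb3",(142,262))): print(n,onz(wcam("c2"),uv,.04))
    for n,uv in(("or",(331,322)),("or2",(402,342)),("or screw",(347,332)),("or hi",(440,270))): print(n,onz(wcam("c2"),uv,.026))
E
python3 cast1.py
```

```text
c1 (-70, 60) [228.7899 201.8739]
c1 (-70, -60) [346.468  200.4876]
c1 (70, 60) [219.4884  52.504 ]
c1 (70, -60) [352.4482  48.9688]
c2 (-70, 60) [226.7257 132.3451]
c2 (-70, -60) [350.977  130.0314]
[ 0.6439  0.0659  0.018   0.0289 -0.0329] yaw 1.0291100488135334 lean -1.8844610683256153
[ 0.0903  0.0147  0.0339 -0.0573 -0.0159 -0.0863 -0.0207  0.002  -0.0349
  0.0401 -0.0447  0.0888]
edge [0.5581 0.0927 0.0115] screws short [0.5723 0.1252 0.023 ] hung [0.7149 0.0072 0.003 ]
dab lower edge [0.558  0.0931 0.0211] [0.00029704393258020185, 0.0002970439325801834]
vb [0.4866 0.2314 0.04  ]
vb2 [0.4582 0.2943 0.04  ]
vb3 [0.442  0.2173 0.04  ]
or [0.3608 0.0144 0.026 ]
or2 [ 0.3322 -0.0719  0.026 ]
or screw [ 0.3471 -0.005   0.026 ]
or hi [ 0.4257 -0.1038  0.026 ]
```

Run:
```python
from h import *
np.set_printoptions(precision=4,suppress=True)
def st(t): o=manip.get_obs(); print(t,round(o["time"],2),o["eef_pos"],o["force"],round(o["opening"],4))
yaw=np.radians(19.75);u=np.array([np.cos(yaw),np.sin(yaw)])
g=np.array([.5932,-.3193])-.038*u
manip.move_ptp([*g,.10],qd(yaw)); st("above")
manip.servo_line([*g,.02],v=.1); st("down")
print(manip.servo_line([*g,.003],v=.02,threshold=6)); st("low")
manip.clamp(); st("clamp")
manip.servo_line([*g,.05],v=.06); st("up"); snap("g1")
```

```text
above 5.77 [ 0.5578 -0.3313  0.1001] [ 0.1354 -0.4185  0.4162] 0.0931
down 6.72 [ 0.5578 -0.3324  0.0207] [ 0.6523 -1.0501 -0.9337] 0.0932
False
low 7.72 [ 0.5575 -0.3322  0.0031] [-0.2378 -0.0426  0.159 ] 0.0934
clamp 8.8 [ 0.5575 -0.3322  0.003 ] [ 0.5755 -0.558   0.2118] 0.0239
up 9.73 [ 0.5572 -0.332   0.0496] [-0.3859  0.0459 -2.2875] 0.0233
```

View pics/g1.png

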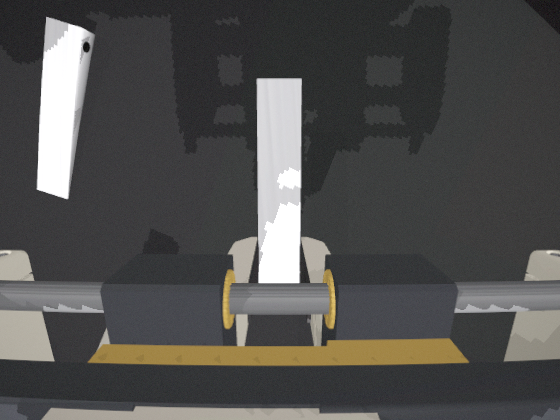

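The wedge is held: the opening is 23–24 mm, it lies straight along tool x, and its tip is at about (279,79). Carrying it to the casting now.

Run:
```python
from h import *
np.set_printoptions(precision=4,suppress=True)
def st(t): o=manip.get_obs(); print(t,round(o["time"],2),o["eef_pos"],o["force"],round(o["opening"],4))
import json
e=np.array(json.load(open("pics/g1.json"))["eef_pos"])
p=onz(wcam("g1"),(279,79),.0486); yw=np.radians(19.75)
print("tip ahead of tcp",np.linalg.norm((p-e)[:2]),np.degrees(np.arctan2(*(p-e)[[1,0]])))
yaw=np.radians(1.03);u=np.array([np.cos(yaw),np.sin(yaw)])
E=np.array([.5581,.0927]); g=E-(.015+.098)*u
manip.servo_line([.5572,-.332,.12],v=.15)
manip.move_ptp([*g,.12],qd(yaw)); st("above"); 
manip.servo_line([*g,.02],v=.1); st("down"); snap("p1")
```

```text
tip ahead of tcp 0.09787842778474068 19.686253875870733
above 12.01 [0.4456 0.0902 0.12  ] [ 0.3209  0.1191 -1.8622] 0.0234
down 13.16 [0.4455 0.0907 0.0205] [ 0.0591 -0.8529 -1.6547] 0.0233
```

View pics/p1.png

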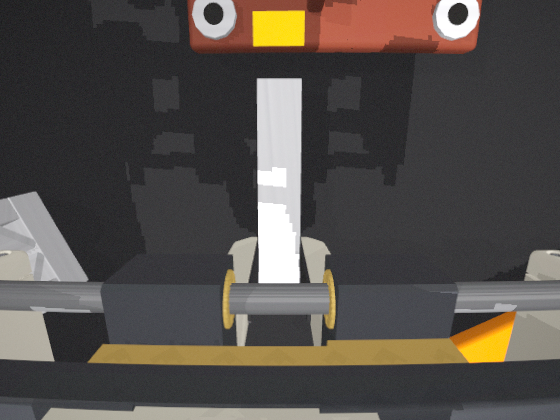

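Run:
```python
from h import *
np.set_printoptions(precision=4,suppress=True)
def st(t): o=manip.get_obs(); print(t,round(o["time"],2),o["eef_pos"],o["force"],round(o["opening"],4))
yaw=np.radians(1.03);u=np.array([np.cos(yaw),np.sin(yaw)])
E=np.array([.5581,.0927]); g=E-(.015+.098)*u
print(manip.servo_line([*g,.0028],v=.02,threshold=5)); st("low")
manip.open_gripper(); st("open")
manip.servo_line([*g,.045],v=.1)
b=g-.042*u
manip.servo_line([*b,.045],v=.1); 
manip.clamp(); st("shut"); snap("p2")
manip.servo_line([*b,.004],v=.05,threshold=8); st("behind")
```

```text
True
low 14.03 [0.4449 0.0906 0.0029] [-1.2309 -1.0409  5.3116] 0.0238
open 15.22 [0.4444 0.0906 0.0025] [ 0.0634 -0.9444 -0.6542] 0.0928
shut 17.81 [0.4031 0.0899 0.045 ] [-0.0472 -0.5038 -0.6   ] 0.0005
behind 18.82 [0.4033 0.0899 0.0042] [-0.2209 -0.3434  0.0431] 0.0004
```

View pics/p2.png

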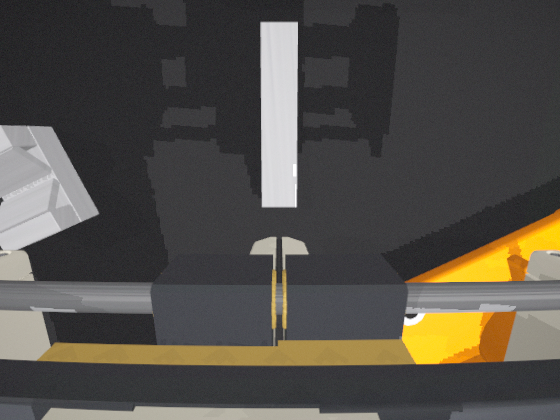

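```bash
cat >> h.py <<'E'
YAW=np.radians(1.03);U=np.array([np.cos(YAW),np.sin(YAW)])
EDGE=np.array([.5581,.0927]); G=EDGE-(.015+.098)*U; B=G-.042*U
ZP=.004
def fav(n=6,dt=.01):
    F=[]
    for i in range(n):
        F.append(manip.get_obs()["force"]); manip.hold(dt)
    F=np.array(F); return F
def s_now(): # TCP advance along U from B
    return float((manip.get_obs()["eef_pos"][:2]-B)@U)
E
python3 - <<'E'
from h import *
np.set_printoptions(precision=2,suppress=True)
o=manip.get_obs();print(o["time"]);a=[manip.get_obs()["force"] for _ in range(4)];print(np.array(a))
F=fav(10);print(F.mean(0),F.std(0));print(manip.get_obs()["time"])
q=B+.0075*U
manip.servo_line([*q,ZP],v=.02)
for k in range(10,26,3):
    r=manip.servo_line([*(B+k/1000*U),ZP],v=.012,threshold=6); F=fav(4);print(k,r,round(manip.get_obs()["time"],2),round(s_now()*1000,2),F.mean(0),F.std(0)[0])
E
```

```text
18.825
[[-0.22 -0.34  0.04]
 [-0.22 -0.34  0.04]
 [-0.22 -0.34  0.04]
 [-0.22 -0.34  0.04]]
[-0.24  0.07 -0.31] [0.47 0.46 0.34]
18.9083
10 False 19.82 9.97 [ 0.16  0.21 -0.4 ] 0.28321866970329934
13 False 20.26 13.15 [-0.38 -0.04 -0.38] 0.2914886519743552
16 False 20.69 16.2 [ 0.21  0.18 -0.01] 0.3284630459346229
19 False 21.12 19.2 [-0.16 -0.27 -0.35] 0.3937849721657924
22 False 21.56 22.22 [ 0.13  0.04 -0.19] 0.3930476021344493
25 False 21.99 25.19 [0.23 0.54 0.25] 0.23985860500850553
```

Run:
```python
from h import *
snap("p3");snap("p3s","scene")
```

```text
(no output)
```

View pics/p3.png

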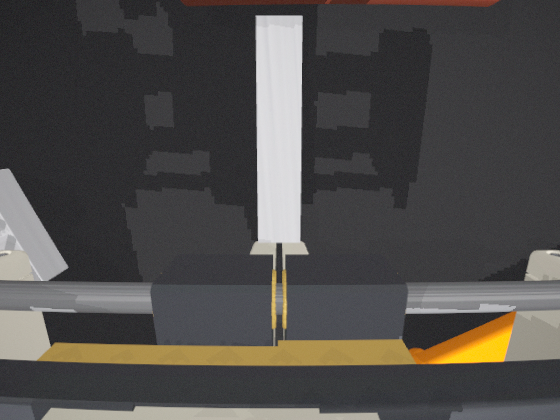

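Run:
```python
from h import *
np.set_printoptions(precision=4,suppress=True)
c=wcam("p3")
for uv,z in(((279,16),.002),((279,242),.014)):
    p=onz(c,uv,z);print(p,"past edge",(p[:2]-EDGE)@U,"lat",(p[:2]-EDGE)@[-U[1],U[0]])
r=onz(c,(340,4),.0115);print("rim",r,(r[:2]-EDGE)@U)
print(manip.get_obs()["eef_pos"])
```

```text
[0.5573 0.0925 0.002 ] past edge -0.0008503215493786526 lat -0.00015132421973144725
[0.4373 0.0904 0.014 ] past edge -0.12080077826370586 lat -0.00017607595613386347
rim [0.5599 0.0628 0.0115] 0.001271254638074271
[0.4283 0.0904 0.004 ]
```

```bash
cat > push.py <<'E'
from h import *
import sys,json,os
np.set_printoptions(precision=2,suppress=True)
s0,s1,ds,v,thr,stopF=map(float,sys.argv[1:7])
k=s0
while k<s1-1e-9:
    k+=ds
    r=manip.servo_line([*(B+k/1000*U),ZP],v=v,threshold=thr)
    f0=-manip.get_obs()["force"]@[*U,0]
    F=fav(4); fm=-(F.mean(0)@[*U,0]); o=manip.get_obs()
    print(f"k={k:.2f} s={s_now()*1e3:.2f} tip={s_now()*1e3-26.05:.2f} {r} t={o['time']:.2f} f0={f0:.2f} fm={fm:.2f} fz={F.mean(0)[2]:.2f} fy={F.mean(0)[1]:.2f}")
    if fm>stopF or f0>stopF+1.5: print("STOP");break
    if r and k-s_now()*1e3>.4: k=s_now()*1e3
E
python3 push.py 25 39 7 0.012 5 5; python3 push.py 39 45 1.5 0.01 4 5
```

```text
k=32.00 s=32.13 tip=6.08 False t=22.86 f0=0.03 fm=0.14 fz=0.15 fy=0.22
k=39.00 s=39.12 tip=13.07 False t=23.62 f0=-0.60 fm=0.12 fz=-0.08 fy=0.27
k=40.50 s=40.57 tip=14.52 False t=23.96 f0=0.46 fm=-0.07 fz=0.15 fy=0.28
k=42.00 s=42.16 tip=16.11 False t=24.29 f0=-0.42 fm=-0.05 fz=-0.56 fy=0.21
k=43.50 s=43.66 tip=17.61 False t=24.62 f0=-0.32 fm=0.21 fz=-0.24 fy=-0.02
k=45.00 s=45.15 tip=19.10 False t=24.96 f0=-0.01 fm=-0.14 fz=-0.08 fy=-0.13
```

```bash
python3 push.py 45 54 3 0.007 3 5
```

```text
k=48.00 s=47.50 tip=21.45 True t=25.48 f0=-0.25 fm=-0.38 fz=0.25 fy=-0.13
k=50.50 s=50.36 tip=24.31 False t=26.15 f0=1.94 fm=2.26 fz=-1.39 fy=0.18
k=53.50 s=53.76 tip=27.71 False t=26.76 f0=1.07 fm=1.35 fz=0.22 fy=-0.05
k=56.50 s=53.33 tip=27.28 True t=27.01 f0=0.70 fm=0.16 fz=0.23 fy=-0.23
k=56.33 s=53.81 tip=27.76 True t=27.39 f0=-0.38 fm=-0.01 fz=0.01 fy=-0.03
k=56.81 s=56.68 tip=30.63 False t=28.04 f0=1.17 fm=1.40 fz=-0.61 fy=0.11
```

```bash
python3 push.py 57 66 3 0.007 5 6
```

```text
k=60.00 s=60.22 tip=34.17 False t=28.68 f0=0.34 fm=0.52 fz=-0.69 fy=0.15
k=63.00 s=59.87 tip=33.82 True t=28.98 f0=0.28 fm=-0.09 fz=-0.49 fy=-0.07
k=62.87 s=62.77 tip=36.72 False t=29.66 f0=2.48 fm=1.88 fz=-1.25 fy=-0.01
k=65.87 s=66.11 tip=40.06 False t=30.27 f0=0.32 fm=1.14 fz=-0.68 fy=-0.72
k=68.87 s=65.81 tip=39.76 True t=30.56 f0=0.29 fm=0.20 fz=0.04 fy=-0.00
k=68.81 s=68.71 tip=42.66 False t=31.24 f0=0.65 fm=1.49 fz=-1.64 fy=-0.13
```

```bash
python3 push.py 69 80 6 0.004 6 8
```

```text
k=75.00 s=74.99 tip=48.94 False t=32.98 f0=3.19 fm=2.22 fz=-1.10 fy=-0.47
k=81.00 s=81.03 tip=54.98 False t=34.66 f0=1.76 fm=1.67 fz=-1.20 fy=0.01
```

Run:
```python
from h import *
snap("q1s","scene");snap("q1d","side")
a=cv2.imread("pics/a_side.png");b=cv2.imread("pics/q1d.png");bx=(250,140,380,240)
x0,y0,x1,y1=bx
f=lambda i:cv2.resize(i[y0:y1,x0:x1],None,fx=3.05,fy=3.05,interpolation=cv2.INTER_CUBIC)
cv2.imwrite("pics/q1cmp.png",np.hstack([f(a),f(b)]))
```

```text
(no output)
```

View pics/q1cmp.png

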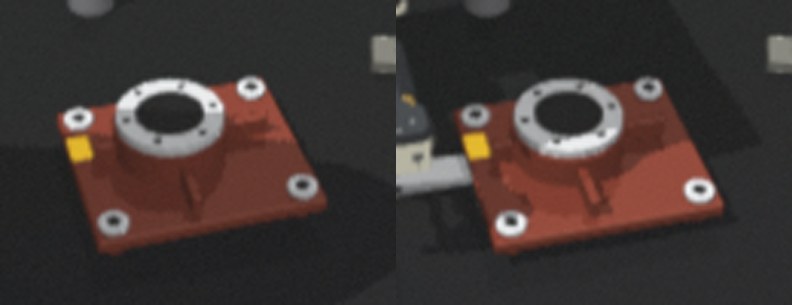

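Both camera views agree that the casting has rocked most of the way: the hung corner is down about 5 mm of its 7. The foot should bear within the next 10 mm or so of travel, so I'm switching to slow, fine steps.

```bash
python3 push.py 81 86 2.5 0.003 6 6
```

```text
k=83.50 s=83.40 tip=57.35 False t=35.77 f0=4.06 fm=3.76 fz=0.33 fy=0.23
k=86.00 s=85.58 tip=59.53 False t=36.79 f0=5.75 fm=5.98 fz=2.17 fy=-0.06
```

```bash
python3 push.py 86 88 0.5 0.002 3 7.8
```

```text
k=86.50 s=86.01 tip=59.96 False t=37.14 f0=6.70 fm=5.82 fz=2.77 fy=-0.44
k=87.00 s=86.36 tip=60.31 False t=37.49 f0=7.01 fm=7.11 fz=3.42 fy=0.11
k=87.50 s=86.68 tip=60.63 False t=37.84 f0=8.04 fm=7.93 fz=4.25 fy=0.33
STOP
```

```bash
python3 push.py 87.5 89.5 0.4 0.002 3 9.15; python3 -c "
from h import *
print(manip.get_obs()['eef_pos'])"
```

```text
k=87.90 s=87.00 tip=60.95 False t=38.16 f0=7.70 fm=8.40 fz=4.69 fy=0.35
k=88.30 s=87.25 tip=61.20 False t=38.48 f0=8.20 fm=8.38 fz=5.92 fy=-0.11
k=88.70 s=87.57 tip=61.52 False t=38.79 f0=9.44 fm=8.91 fz=6.02 fy=-0.35
k=89.10 s=87.89 tip=61.84 False t=39.11 f0=9.63 fm=9.74 fz=6.36 fy=-0.29
STOP
[0.49100281 0.09147867 0.00395189]
```

Run:
```python
from h import *
np.set_printoptions(precision=3,suppress=True)
manip.servo_line([*(B+.060*U),ZP+.002],v=.04)
F=fav(6);print(F.mean(0))
manip.servo_line([*(B+.055*U),.15],v=.12)
manip.move_ptp([0.50,0.075,0.15],qd(0)); manip.hold(.1);snap("e2"); 
manip.servo_line([0.57,0.075,0.15]); manip.hold(.2); snap("e1");snap("es","scene");snap("ed","side");print(manip.get_obs()["time"])
```

```text
[-0.224  0.003  0.129]
42.8083
```

View pics/e2.png

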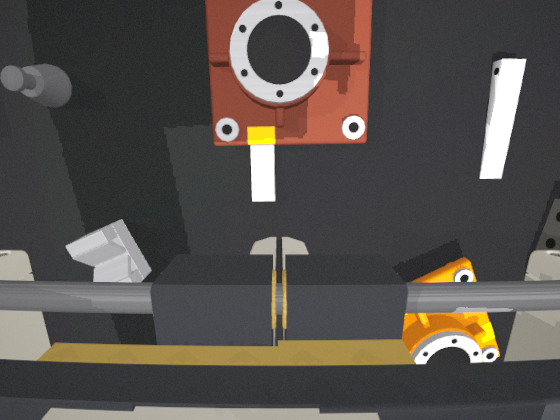

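View pics/e1.png

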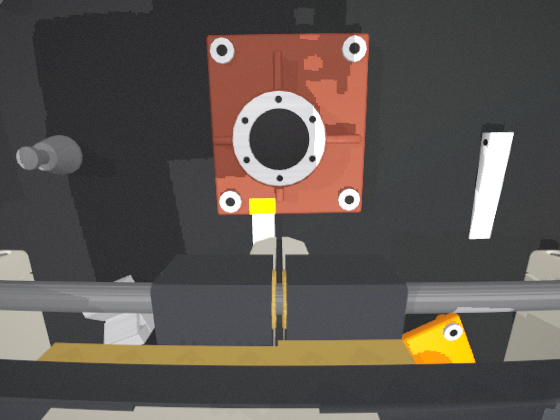

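Run:
```python
import cast1
from cast1 import *
def fit(v):
    obs=[(wcam(t),k,screw(t,uv)) for t,d in v.items() for k,uv in d.items()]
    def res(p):
        f=T([p[0],p[1],p[2],.0289,p[3]]); return np.concatenate([(proj(c,f(k,.0289))[0]-uv) for c,k,uv in obs])
    r=least_squares(res,[.644,.068,.017,0]);print(r.x,"yaw",np.degrees(r.x[2]),"lean",np.degrees(r.x[3]),"maxres",abs(r.fun).max()); return r.x
fit(views)
fit({"e1":{(-70,60):(230,202),(-70,-60):(349,200),(70,60):(222,50),(70,-60):(354,48)},"e2":{(-70,60):(227,129),(-70,-60):(353,127)}})
p=onz(wcam("e2"),(263,201),.014);print("thick end past edge",(p[:2]-EDGE)@U,"tip",(p[:2]-EDGE)@U+.12, (p[:2]-EDGE)@[-U[1],U[0]])
```

```text
c1 (-70, 60) [228.7899 201.8739]
c1 (-70, -60) [346.468  200.4876]
c1 (70, 60) [219.4884  52.504 ]
c1 (70, -60) [352.4482  48.9688]
c2 (-70, 60) [226.7257 132.3451]
c2 (-70, -60) [350.977  130.0314]
[ 0.6439  0.0659  0.018  -0.0329] yaw 1.0291341699740304 lean -1.884848903312315 maxres 0.08942322602499075
[0.6439 0.0659 0.0178 0.0147] yaw 1.022410182951651 lean 0.8405763088853662 maxres 0.09726953023766782
thick end past edge -0.05878915349174734 tip 0.061210846508252655 0.0001777108257949261
```

Run:
```python
from h import *
f=lambda n:cv2.resize(cv2.imread(f"pics/{n}.png")[140:240,250:380],None,fx=3.05,fy=3.05,interpolation=cv2.INTER_CUBIC)
cv2.imwrite("pics/fcmp.png",np.hstack([f("a_side"),f("ed")]))
```

```text
(no output)
```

View pics/fcmp.png

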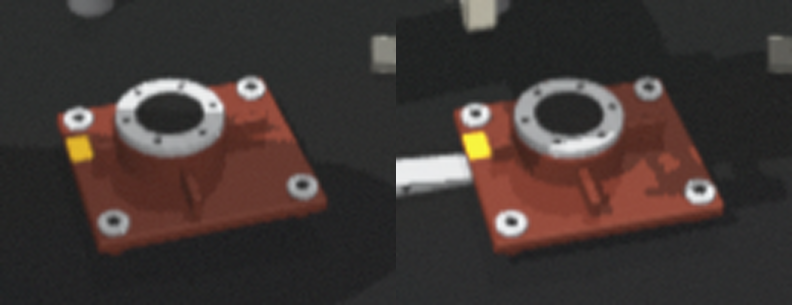

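The side view shows the two diagonal screws unmoved. The hung corner is down at (699,190), the same place as before the last pushes, so it is bearing. The short-foot corner is up and the wedge is in place. Handing in.

Run:
```python
from h import *
print(manip.get_obs()["time"]); manip.job_done()
```

```text
42.8083
the job is handed in; nothing more can be done
```

I wedged the casting and handed the job in at 42.8 s of the 72 s allowed. I took the wedge farthest from the base, laid it flat in line with the dab, and pushed it in with shut fingers. Its thin end is about 61 mm past the edge.

**Force:** The push read about 2–3 N while the casting rocked up, then climbed steadily from about 57 mm. I stopped at 9.7 N, released and backed off.

**Last checks:**
- The casting's plan position and yaw changed by less than about 0.1 mm and 0.01°.
- The feet on the rocking diagonal did not visibly lift.
- The hung corner came down and stayed down.
- The robot was clear of everything.

**What disagreed or stayed unsure:**
- **Lean:** The fit read −1.9° at the start against the 2.2° stated, so it may be off by about 0.3°. At the end it read +0.8°, or roughly +0.5° corrected. That suggests the hung foot was cast a little short and bears slightly past level.
- **Hung foot height:** My fit put it about 3 mm up at the start, where the text says 7 mm.
- **Push reading:** The fingers also pressed down on the wedge by up to 6 N at the end, which may have added a little to the push reading.
- **Early pushes:** Force fell off whenever the arm stopped, so the in-motion rocking force is known only from the stop thresholds and end readings.

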